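# Lock the brake unit, draw out the spare lining plate and present it to the reader

## Task

Turn the winged lock collar on the brake unit clockwise (seen from above) as far as it goes, to its locked mark; only then lift the cover flap by its rod all the way up, upright or a little past, and leave it standing so, and draw the spare lining plate straight up out of the well beneath. Carry the plate to the part reader and finish while still holding it: upright and still, a few centimetres above the middle of the glass window, its length along the window's length, touching nothing but the gripper. The collar stays locked and the flap open, and the mallet, the drum segment and the two bushings are left where they lie.

Things in the scene. Friction and masses are not known exactly. Their poses are not given: they have to be found in the camera images.
- unit: Brake lock unit, fixed grey block 150 (x) x 280 (y) x 90 mm high; origin at centre of underside, z up. -y half: solid deck, top at 90 mm, lock collar at x 0, y -80. +y half: open well under the flap, inside x -69 to 69, y 0 to 130, floor at 20 mm. On its floor two ribs along x (6 mm thick, 20 high, 17 apart, midway at y 65) form the slot where the lining plate stands.
- collar_grip (a point): Middle of the upright wing of the lock collar, on its vertical turning axis, 126 mm above the unit's underside. Collar: steel disc 72 mm diameter, 16 mm high, on the deck; its wing is 64 long, 12 thick, stands 36 mm above the disc, top 16 mm above this point. The point's x runs along the wing towards a small pointer nose on the disc's rim; z up.
- collar (a joint): Turn of the lock collar, rad: grows clockwise from above; starts at 0 to 0.45 (0: pointer at a small round stud on the deck), hard stop at 1.2 = locked: pointer at the raised straight bar, point collar_grip's x along the unit's +x. Stiff (about 0.12 N m), stays where it is left.
- flap_rod (a point): Middle of the round lifting rod of the cover flap: steel, 10 mm diameter, 66 mm free length between two lugs, along the unit's x; with the flap shut 36 mm above the flap's upper face and 132 mm above the unit's underside. It moves with the flap and can be pinched from above and turn between the fingers.
- flap_hinge (a point): Middle of the flap's hinge axis, which runs along the unit's x at y 137, 90 mm above the unit's underside. With the flap shut the rod lies 112 mm from the axis towards the unit's -y and 42 mm above it. The flap is an aluminium plate 146 x 136 x 6 mm that lifts at its -y edge and swings over towards the unit's +y.
- flap (a joint): Opening of the cover flap, rad: 0 shut (start), 1.57 upright, stop at 1.75. A stiff hinge (about 0.22 N m): it stays where it is left.
- plate_center (a point): Centre (half-way up) of the spare lining plate, loose, 150 to 310 g: a steel backing plate with a grey lining, together 70 mm long (point's x), 14 mm thick (y), 60 mm high (z up). At the start it stands upright on the well floor in the slot, length along the unit's x, hidden under the shut flap, its top 80 mm above the unit's underside (10 mm below the well's rim).
- reader_window (a point): Middle of the glass window on top of the part reader, fixed: a plastic box 170 (x) x 110 (y) mm, its top and the window 50 mm above the work surface. The window is 110 mm long (point's x) and 36 mm wide (y), z up.
- mallet: Bystander: copper mallet lying on its side, head 36 mm diameter and 80 mm long, wooden handle 190 mm; origin under the head, handle along +y.
- drum_segment: Bystander: iron brake drum segment, curved, about 155 x 30 mm, 50 mm high; origin on the work surface at its middle.
- bushing_a: Bystander: bronze bushing standing on end, 40 mm diameter, 32 mm high; origin at its underside.
- bushing_b: Bystander: second bronze bushing, same size; origin at its underside.
There are look-alikes about, which are no part of the job. Of the things shaped like the part that bears reader_window, the grey one is meant.

How it is judged:
On the way, in this order (a step that is already met when the one before it is completed fails the run):
1. the collar is turned to its locked mark while the flap is shut (value of joint collar above 1.1 rad and value of joint flap below 0.3 rad), for 0.2 s.
2. the flap is lifted open, the collar still locked, the plate still in its well (value of joint collar above 1.1 rad and value of joint flap above 1.3 rad and z of plate_center in the frame of unit below 0.09 m), for 0.2 s.
3. the plate is drawn up out of the well in the gripper, past the open flap (value of joint each of collar, flap above 1.1 rad and z of plate_center in the frame of unit above 0.125 m and contact force between the fingers and plate above 1 N), for 0.1 s.
At the end, for the whole second after the job is handed in: Plate held by the fingers, at rest, touching neither reader nor unit, centre within 25 mm of the window's centre sideways and 40 to 150 mm above the glass, upright within 0.2 rad, length within 0.26 rad of the window's; collar past 1.1 rad, flap open past 1.1 rad (value of joint each of collar, flap above 1.1 rad and horizontal distance between plate_center and reader_window below 0.025 m and z of plate_center in the frame of reader_window between 0.04 and 0.15 m and angle between plate_center's own z axis and vertical below 0.2 rad and angle between the x axis of plate_center and the x axis of reader_window, either way round below 0.26 rad and contact force between the fingers and plate above 1 N and contact force between plate and reader below 0.1 N and contact force between plate and unit below 0.1 N and linear speed of plate below 0.03 m/s and angular speed of plate below 0.3 rad/s); the arm keeps its last pose, push and grip.
It fails at once if a bystander is moved by more than 30 mm (distance of any of mallet, drum_segment, bushing_a, bushing_b from where it was at the start of the episode above 0.03 m).
It also fails if it takes over 72 s, if anything falls off the work surface, if the arm or the gripper's body presses on something with over 40 N, if the wrist force passes 120 N, or if a joint passes its speed limit or range.

## Robot

A 6-joint arm with a two-finger parallel gripper is mounted at the origin on the work surface. World frame = base frame: x ahead of the robot, y to its left, z up, the work surface at z = 0. Lengths are in m, angles in rad, forces in N, time in s.
With the tool pointing down it reaches from about 0.275 to 1 m from the base axis. Payload 8.4 kg.
Tool frame: the origin (TCP) lies between the finger pads; the fingertips stand 25 mm ahead of it and the grasp point (between the pads) lies 6 mm ahead of it (tip_extent is the distance from the TCP to the fingertips, in m); z points along the fingers, y is the direction in which the jaws open and shut (so a half turn about z gives the same grasp; the last joint's range is limited). The gripper opens to 85 mm and grips with 20 to 120 N. Pads are 22 mm wide; open, the fingers measure 114 mm over their backs; the gripper's body (76 mm by 85 mm) begins 54 mm behind the grasp point. The pads swing forward as they close: fully open they stand 13 mm farther back than shut.
Start: joints at [-1.161, 0.353, 1.633, -0, 1.155, -0.002], TCP at [0.25, -0.573, 0.256] pointing down, gripper open.
Joint ranges: [-2.63, 2.63], [-0.92, 2.1], [0.06, 2.66], [-1.3, 4.44], [0, 2.69], [-3.02, 3.02]. Speed limits (rad/s): [2.22, 2.22, 2.79, 3.14, 3.14, 3.14].

## Interface

Orientations are given as a unit quaternion [x, y, z, w].
In Python, from station import read_state, capture, close_job, tip_extent gives the robot as it stands. The module is installed in compiled form; this text tells all that it offers.
- The arm moves only by the tool carry_out, never from a script. Its argument "commands" is a list of rows, each an object with "linear": the shift along the tool's x, y, z scaled (see below), a list of three; "rot": the turn, a rotation vector about the tool's x, y, z scaled (see below), a list of three; "hand": the opening, from 0 (shut) to 1 (fully open). In form: [{"linear": [tx, ty, tz], "rot": [rx, ry, rz], "hand": hand}, ...]. A call has 1 to 10 rows; each row shifts and turns the commanded pose from where the row before left it, along the tool's axes as they then stand; what a row does not reach is not made up. The controller multiplies each number of a shift by 80 cm and each number of a turn by pi/4 rad. A row lasts 1/10 s, in which the tool goes at most 50 mm and 8.59 degrees, less where a joint would pass 70% of its speed; a pose out of reach is approached as far as the arm can. A call with a number of a shift or a turn outside -1 to 1 is refused whole. A call with a gripper value outside its range is refused whole. The fingers move at their own pace and stop on an object; "newtons" is the grip in N (left out, the last holds). Time passes only in rows, so rows that do not move let the fingers close. It gives the time, the measured TCP pose, the force and the opening at its end, in the units of the state.
- read_state(): the state, without advancing time (a new reading comes with each control period).
- capture(name): name is "scene" or "top" or "wrist"; returns a dict with "pixels" (480x640x3 uint8, red, green, blue), "intrinsics" (3x3 intrinsics, pixels), "rvec" (rotation vector, rad) and "tvec" (3), from world to camera coordinates, as OpenCV has them; the wrist camera has in their place "T_tool_cam" (4x4, takes a point from camera to tool coordinates, whose origin is the TCP and whose axes are the flange's). Camera axes: x right, y down, z forward; pixel columns grow to the right and rows downward; lengths in m; the calibration is good to about 2 mm. A picture is of the moment at which its call begins: read the wrist's pose just before it. There is no depth.
- close_job(): hands the job in, once; it reports no verdict.
The state is a dict: "t": time; "qpos": joint angles; "dq": joint speeds; "joint_torque": joint torques, N m; "position": TCP position; "ee_rot": TCP orientation; "ft_force": force on the tool from outside, world axes, zero at the start; "wrist_torque": the same for the moment, N m; "width": finger opening in m.
Only numpy, scipy, OpenCV 4.12 (cv2) and the standard library are available. Lean on these libraries where they do the work, as an engineer would, in place of code of your own. Each camera call takes 0.05 s, during which the arm holds its last target.

## Working session

There is one attempt and no reset: what is moved stays moved. The work goes in short steps, Python scripts to look and compute and a tool call to move; the robot and the scene stay as the last step left them, time stands still between calls to the robot, and variables do not carry over. Pictures are saved under pics/ and viewed, and the job is handed in when it is done.

Besides the shell and the picture viewer there is one more tool, called after "Request:" as name([rows], argument=value, ...), one row to a line, values as JSON. carry_out: Moves the arm, as the interface text tells. Its arguments: {"type":"object","properties":{"commands":{"type":"array"},"newtons":{"type":"number"}},"required":["commands"]}

```bash
mkdir -p pics; ls
python3 - <<'E'
from station import *
import cv2,numpy as np,pickle
s=read_state();print(s);print(tip_extent if not callable(tip_extent) else tip_extent())
d={}
for n in("scene","top","wrist"):
    c=capture(n);d[n]=c;cv2.imwrite(f"pics/{n}0.png",c["pixels"][:,:,::-1]);print(n,{k:v for k,v in c.items() if k!="pixels"})
pickle.dump(d,open("cap0.pkl","wb"))
E
```

```text
pics
{'t': 0.0, 'qpos': array([-1.16141920e+00,  3.53657938e-01,  1.63408569e+00, -3.38287493e-05,
        1.15519698e+00, -2.41611974e-03]), 'dq': array([ 0.00126714,  0.0005004 ,  0.00073359, -0.00106754,  0.00247959,
       -0.00126866]), 'joint_torque': array([ 1.76167785e-03, -6.05240679e+01, -3.42063868e+01, -9.36107085e-05,
        9.11832409e-03, -5.64731715e-05]), 'position': array([ 0.2499756 , -0.57238174,  0.25557627]), 'ee_rot': array([ 9.78876448e-01,  2.04451574e-01, -1.51347912e-04, -6.56948003e-04]), 'ft_force': array([ 0.90939558, -0.1458566 ,  0.29897274]), 'wrist_torque': array([0.0141732 , 0.04534345, 0.02389712]), 'width': 0.08560185799392586}
0.025
scene {'intrinsics': array([[535.62850794,   0.        , 320.67023938],
       [  0.        , 535.62850794, 241.32244699],
       [  0.        ,   0.        ,   1.        ]]), 'rvec': array([ 2.06358686,  0.74424921, -0.41327868]), 'tvec': array([-0.36518536, -0.10852864,  1.52391703])}
top {'intrinsics': array([[550.73042781,   0.        , 314.50820404],
       [  0.        , 550.73042781, 241.11089002],
       [  0.        ,   0.        ,   1.        ]]), 'rvec': array([ 2.15087351, -2.19024175,  0.11473739]), 'tvec': array([-0.03501703,  0.56484855,  1.28092235])}
wrist {'intrinsics': array([[344.60096187,   0.        , 316.13267751],
       [  0.        , 344.60096187, 241.34504548],
       [  0.        ,   0.        ,   1.        ]]), 'T_tool_cam': array([[-2.23632436e-04, -9.59315087e-01, -2.82337589e-01,
         7.15682726e-02],
       [ 9.99999974e-01, -2.28651571e-04, -1.51716524e-05,
        -5.76877109e-04],
       [-5.00025384e-05, -2.82337585e-01,  9.59315113e-01,
        -1.17371808e-01],
       [ 0.00000000e+00,  0.00000000e+00,  0.00000000e+00,
         1.00000000e+00]])}
```

View pics/scene0.png

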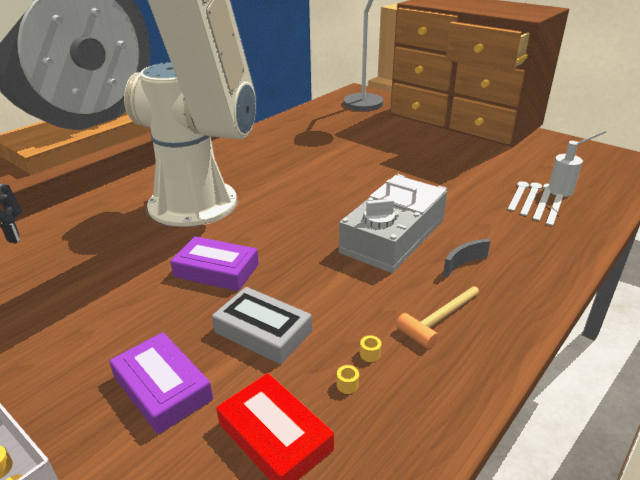

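View pics/top0.png

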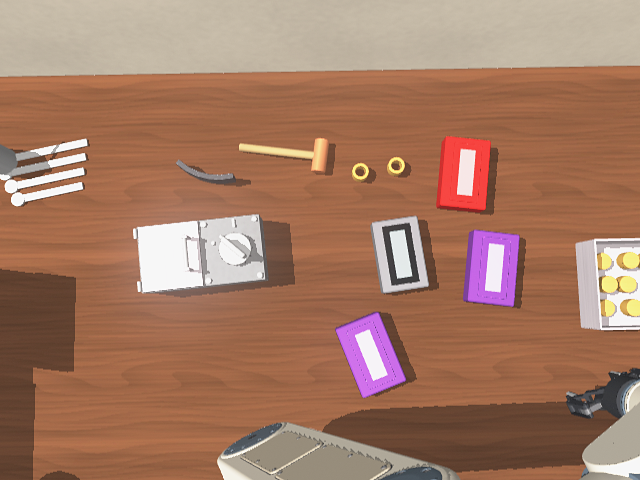

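View pics/wrist0.png

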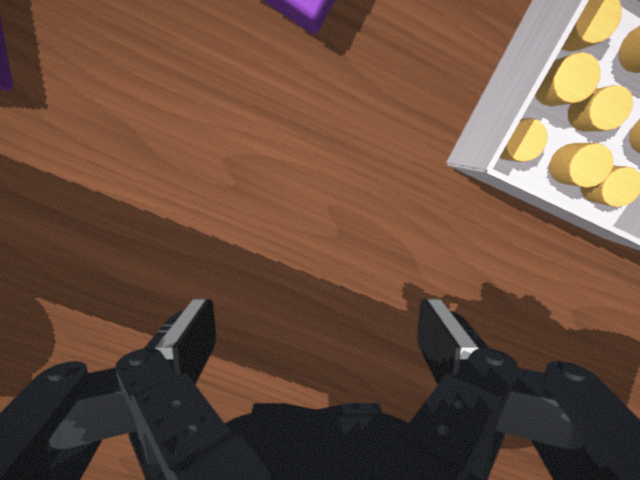

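The scene shows the unit near (393,220) with the deck and collar towards the robot's right. In the top view the unit's corners are about (135,230)–(266,280), the collar is at (236,249) and the rod at (193,252). The grey reader is at (400,255), with the look-alikes purple and red. Next I enlarge and measure.

```bash
cat > h.py <<'E'
import numpy as np,cv2,pickle
from scipy.spatial.transform import Rotation as R
def ray(c,uv):
    uv=np.atleast_2d(np.array(uv,float));K=c["intrinsics"]
    d=np.c_[uv,np.ones(len(uv))]@np.linalg.inv(K).T
    if "rvec" in c:
        Rm=cv2.Rodrigues(c["rvec"])[0];o=-Rm.T@c["tvec"];return o,d@Rm
    T=c["T_wc"];return T[:3,3],d@T[:3,:3].T
def onz(c,uv,z):
    o,d=ray(c,uv);return o+d*((z-o[2])/d[:,2])[:,None]
def wristT(s,c):
    T=np.eye(4);T[:3,:3]=R.from_quat(s["ee_rot"]).as_matrix();T[:3,3]=s["position"];return T@c["T_tool_cam"]
def proj(c,P):
    P=np.atleast_2d(P)
    if "rvec" in c: return cv2.projectPoints(P,c["rvec"],c["tvec"],c["intrinsics"],None)[0][:,0]
    Ti=np.linalg.inv(c["T_wc"]);p=P@Ti[:3,:3].T+Ti[:3,3];p=p@c["intrinsics"].T;return p[:,:2]/p[:,2:]
E
python3 - <<'E'
from h import *
d=pickle.load(open("cap0.pkl","rb"));p=d["top"]["pixels"][:,:,::-1]
cv2.imwrite("pics/z1.png",cv2.resize(p[205:305,120:280],(800,500),interpolation=cv2.INTER_CUBIC))
p=d["scene"]["pixels"][:,:,::-1]
cv2.imwrite("pics/z2.png",cv2.resize(p[165:275,330:455],(680,600),interpolation=cv2.INTER_CUBIC))
# reader: grey top / dark window border
im=d["top"]["pixels"];hsv=cv2.cvtColor(im,cv2.COLOR_RGB2HSV)
m=((hsv[...,1]<60)&(hsv[...,2]>90)).astype(np.uint8)
dark=((hsv[...,2]<60)).astype(np.uint8)
for mm,nm in((m,"grey"),(dark,"dark")):
    cs,_=cv2.findContours(mm,cv2.RETR_EXTERNAL,cv2.CHAIN_APPROX_SIMPLE)
    for c in cs:
        if cv2.contourArea(c)>300: print(nm,cv2.minAreaRect(c),cv2.contourArea(c))
E
```

```text
grey ((338.0, 450.5), (241.99996948242188, 56.99999237060547), -0.0) 7950.0
grey ((609.0, 429.0), (100.0, 60.0), 90.0) 3508.0
grey ((370.7068786621094, 354.5172424316406), (49.02356719970703, 15.784102439880371), 68.1985855102539) 716.0
grey ((494.1448669433594, 267.2620849609375), (15.446460723876953, 47.66810989379883), 4.763641834259033) 672.5
grey ((607.5, 283.5), (91.0, 63.0), 90.0) 4763.0
grey ((398.95947265625, 254.2567596435547), (72.82874298095703, 48.4976921081543), 80.53767395019531) 3380.0
grey ((199.51478576660156, 254.0119171142578), (68.27783966064453, 131.61151123046875), 83.82982635498047) 8479.5
grey ((465.8310852050781, 172.027587890625), (14.948187828063965, 45.259788513183594), 4.763641834259033) 616.0
grey ((44.42497634887695, 172.48704528808594), (61.387367248535156, 89.42166900634766), 85.76361083984375) 2623.5
grey ((319.5, 38.0), (76.0, 639.0), 90.0) 44779.5
```

View pics/z1.png

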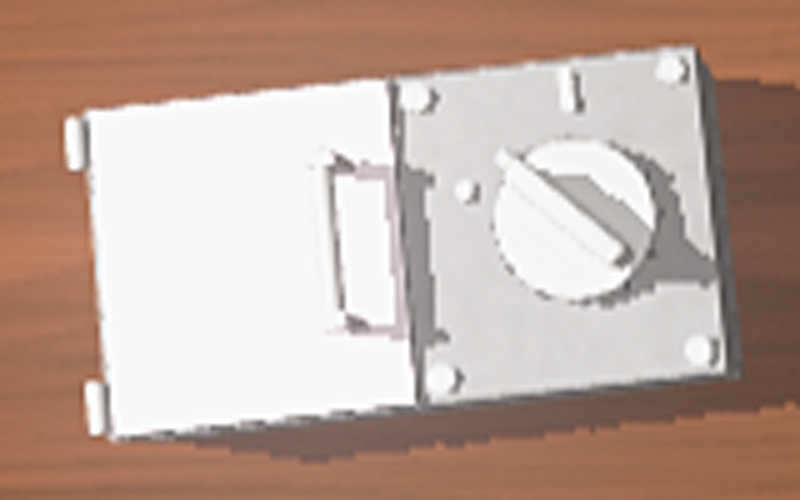

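View pics/z2.png

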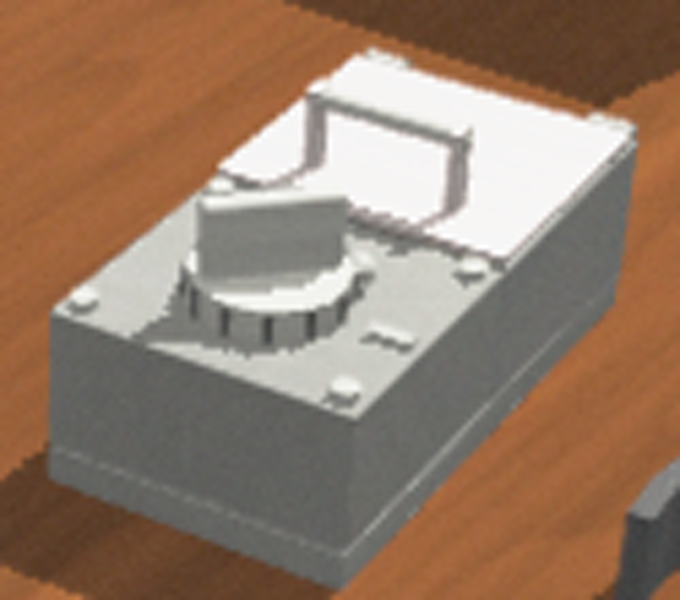

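Run:
```python
from h import *
d=pickle.load(open("cap0.pkl","rb"));t=d["top"];s=d["scene"]
f=lambda P:np.array(P,float)/5+np.array([119.6,204.6])
np.set_printoptions(precision=4,suppress=True)
A=onz(t,f([(695,47),(728,373)]),.09);F=onz(t,f([(88,113),(113,437),(418,404),(390,82)]),.096)
W=onz(t,f([(503,157),(625,258)]),.142); Rd=onz(t,f([(328,165),(343,320)]),.135)
print("deck",A,"\nflap",F,"\nwing",W,W.mean(0),"\nrod",Rd,Rd.mean(0))
# unit model points fit: corners
M=np.array([[.075,-.14,.09],[-.075,-.14,.09],[.073,.137,.096],[-.073,.137,.096],[-.073,.001,.096],[.073,.001,.096]])
P=np.r_[A,F]
from scipy.optimize import least_squares
def T(q,M):
    c,s_=np.cos(q[2]),np.sin(q[2]);return np.c_[q[0]+c*M[:,0]-s_*M[:,1],q[1]+s_*M[:,0]+c*M[:,1],M[:,2]]
r=least_squares(lambda q:(T(q,M)-P)[:,:2].ravel(),[.5,.2,0]);print(r.x,(T(r.x,M)-P)[:,:2]*1000)
# check w/ scene: project
fs=lambda P:np.array(P)*np.array([680/125,600/110])-0
M2=np.array([[.075,-.14,.09],[-.075,-.14,.09],[.075,-.14,0],[0.073,.001,.096],[.033,.025,.132],[-.033,.025,.132],[0,-.08,.142]])
print("scene zoom px",(proj(s,T(r.x,M2))-[330,165])*[680/125,600/110])
w=W[0]-W[1];ang=np.arctan2(w[1],w[0]);print("wing ang rel unit",ang-r.x[2], "collar val",1.2-(ang-r.x[2]))
# reader
im=t["pixels"];hsv=cv2.cvtColor(im,cv2.COLOR_RGB2HSV)
m=((hsv[...,1]<60)&(hsv[...,2]>130)).astype(np.uint8);n,l,st,ce=cv2.connectedComponentsWithStats(m)
for i in range(1,n):
    if abs(ce[i][0]-400)<12 and abs(ce[i][1]-254)<12: print(st[i],ce[i],onz(t,ce[i],.05)); 
    if abs(ce[i][0]-400)<12 and abs(ce[i][1]-254)<12 and st[i][4]<1500:
        q=cv2.boxPoints(cv2.minAreaRect(np.argwhere(l==i)[:,::-1].astype(np.int32)));Q=onz(t,q,.05);print(Q,Q.mean(0))
        for k in range(2):
            v=Q[k+1]-Q[k];print(np.linalg.norm(v),np.arctan2(v[1],v[0]))
```

```text
deck [[0.6222 0.0812 0.09  ]
 [0.4737 0.0675 0.09  ]] 
flap [[0.5961 0.3551 0.096 ]
 [0.45   0.3418 0.096 ]
 [0.4622 0.2057 0.096 ]
 [0.6078 0.2187 0.096 ]] 
wing [[0.5674 0.1599 0.142 ]
 [0.5224 0.1072 0.142 ]] [0.5449 0.1336 0.142 ] 
rod [[0.5661 0.2375 0.135 ]
 [0.4982 0.2307 0.135 ]] [0.5321 0.2341 0.135 ]
[0.5353 0.2124 0.0907] [[ 0.4101 -1.4815]
 [-0.4631 -1.3993]
 [-0.5148  0.31  ]
 [ 0.1776  0.3542]
 [ 0.2815  0.996 ]
 [ 0.1087  1.2207]]
scene zoom px [[345.1048 418.7796]
 [ 37.903  310.6071]
 [331.8181 594.7296]
 [495.8236 256.3242]
 [445.375  137.7888]
 [314.7265  99.3318]
 [264.0449 195.6869]]
wing ang rel unit 0.7743117687013654 collar val 0.42568823129863453
[ 370  216   59   77 1763] [397.7345 254.6841] [[ 0.5266 -0.2389  0.05  ]]
[389 229  23  50 751] [400.3103 253.6977] [[ 0.5288 -0.245   0.05  ]]
[[ 0.5821 -0.2195  0.05  ]
 [ 0.5876 -0.2559  0.05  ]
 [ 0.4763 -0.2704  0.05  ]
 [ 0.471  -0.2343  0.05  ]] [ 0.5293 -0.245   0.05  ]
0.036748261965785685 -1.4228962099131914
0.11218422908367105 -3.0120501170029703
```

The unit is at (0.535, 0.212) with yaw 0.091, the collar reads about 0.43 rad, and the reader window is at (0.529, −0.245) with yaw 0.13. I'll travel above the collar first.

Request:
carry_out([
  {"linear": [0.043, -0.0413, 0], "rot": [0, 0, 0], "hand": 1},
  {"linear": [0.043, -0.0413, 0], "rot": [0, 0, 0], "hand": 1},
  {"linear": [0.043, -0.0413, 0], "rot": [0, 0, 0], "hand": 1},
  {"linear": [0.043, -0.0413, 0], "rot": [0, 0, 0], "hand": 1},
  {"linear": [0.043, -0.0413, 0], "rot": [0, 0, 0], "hand": 1},
  {"linear": [0.043, -0.0413, 0], "rot": [0, 0, 0], "hand": 1},
  {"linear": [0.043, -0.0413, 0], "rot": [0, 0, 0], "hand": 1},
  {"linear": [0.043, -0.0413, 0], "rot": [0, 0, 0], "hand": 1},
  {"linear": [0.043, -0.0413, 0], "rot": [0, 0, 0], "hand": 1},
  {"linear": [0.043, -0.0413, 0], "rot": [0, 0, 0], "hand": 1},
], newtons=60)

```text
t: 1.15
position: [0.4335, -0.1304, 0.2564]
ee_rot: [0.979, 0.204, 0.0, 0.0]
ft_force: [1.2, -1.2, -0.1]
width: 0.0853
```

Request:
carry_out([
  {"linear": [0.043, -0.0413, 0], "rot": [0, 0, 0], "hand": 1},
  {"linear": [0.043, -0.0413, 0], "rot": [0, 0, 0], "hand": 1},
  {"linear": [0.043, -0.0413, 0], "rot": [0, 0, 0], "hand": 1},
  {"linear": [0.043, -0.0413, 0], "rot": [0, 0, 0], "hand": 1},
  {"linear": [0, 0, 0], "rot": [0, 0, -0.144], "hand": 1},
  {"linear": [0, 0, 0], "rot": [0, 0, -0.144], "hand": 1},
  {"linear": [0, 0, 0], "rot": [0, 0, -0.144], "hand": 1},
  {"linear": [0, 0, 0], "rot": [0, 0, -0.144], "hand": 1},
  {"linear": [0, 0, 0], "rot": [0, 0, 0], "hand": 1},
  {"linear": [0, 0, 0], "rot": [0, 0, 0], "hand": 1},
])

```text
t: 2.15
position: [0.5062, 0.0439, 0.2562]
ee_rot: [0.909, 0.417, -0.0, -0.0]
ft_force: [-0.1, -0.3, 0.1]
width: 0.0856
```

```bash
cat >> h.py <<'E'
def snap(n,name):
    from station import read_state,capture
    s=read_state();c=capture(n)
    if n=="wrist": c["T_wc"]=wristT(s,c)
    cv2.imwrite(f"pics/{name}.png",c["pixels"][:,:,::-1]);pickle.dump((s,c),open(name+".pkl","wb"));return s,c
def axes(s):
    m=R.from_quat(s["ee_rot"]).as_matrix();return m
def to(s,P):  # tool-units shift
    return axes(s).T@(np.array(P)-s["position"])/0.8
np.set_printoptions(precision=4,suppress=True)
U=np.array([0.5353,0.2124]);UY=0.0907
def unit(p):
    c,s_=np.cos(UY),np.sin(UY);return np.array([U[0]+c*p[0]-s_*p[1],U[1]+s_*p[0]+c*p[1],p[2]])
E
python3 - <<'E'
from h import *
s,c=snap("wrist","w1")
print(s["t"],s["position"],axes(s),s["qpos"],s["ft_force"])
print(proj(c,[unit([0,-.08,.142]),unit([.075,-.14,.09]),unit([-.075,-.14,.09]),unit([.033,.025,.132]),unit([-.033,.025,.132])]))
E
```

```text
2.15 [0.5062 0.0439 0.2562] [[ 0.6517  0.7584 -0.0002]
 [ 0.7584 -0.6517 -0.    ]
 [-0.0002 -0.0002 -1.    ]] [0.0835 0.171  1.8793 0.     1.0915 0.7934] [-0.0816 -0.2835  0.1079]
[[268.8187 108.0623]
 [401.9425  97.1901]
 [270.4848 233.3796]
 [173.8077 -69.556 ]
 [108.2089  23.8171]]
```

View pics/w1.png

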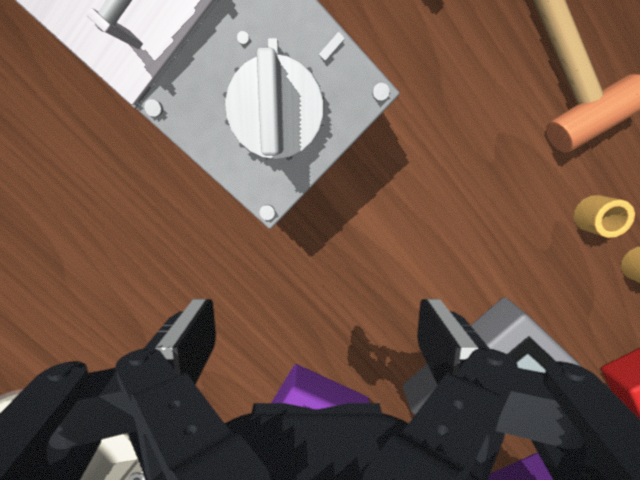

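Run:
```python
from h import *
s,c=pickle.load(open("w1.pkl","rb"))
print(onz(c,[(398,94),(269,228)],.09),unit([.075,-.14,.09]),unit([-.075,-.14,.09]))
W=onz(c,[(267,49),(270,153)],.142);print(W,W.mean(0),unit([0,-.08,.142]));w=W[0]-W[1];print(np.arctan2(w[1],w[0]),np.linalg.norm(w))
cv2.imwrite("pics/z3.png",cv2.resize(c["pixels"][0:240,120:420,::-1],(750,600),interpolation=cv2.INTER_CUBIC))
```

```text
[[0.6217 0.0835 0.09  ]
 [0.4755 0.0705 0.09  ]] [0.6227 0.0798 0.09  ] [0.4733 0.0662 0.09  ]
[[0.5644 0.1578 0.142 ]
 [0.5245 0.1122 0.142 ]] [0.5444 0.135  0.142 ] [0.5425 0.1327 0.142 ]
0.8526314079379829 0.060640612537899784
```

View pics/z3.png

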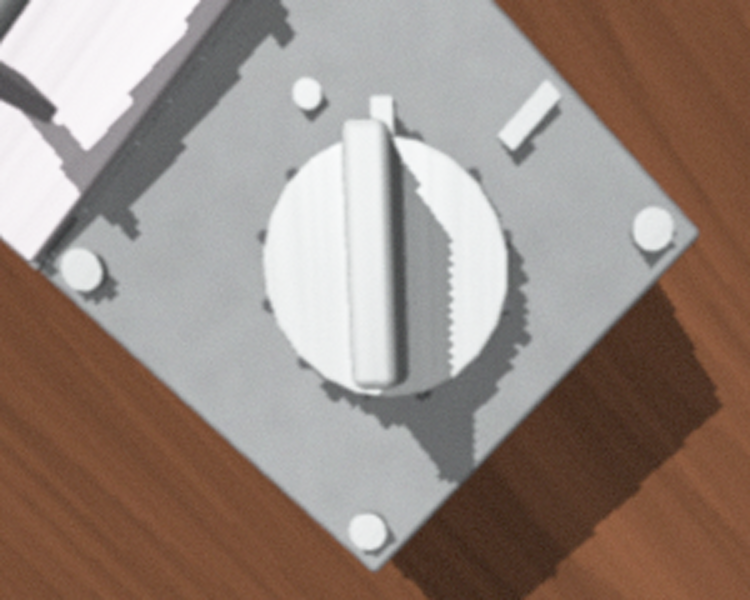

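Request:
carry_out([
  {"linear": [0.0388, -0.0129, 0], "rot": [0, 0, 0], "hand": 1},
  {"linear": [0.0388, -0.0129, 0], "rot": [0, 0, 0], "hand": 1},
  {"linear": [0.0388, -0.0129, 0], "rot": [0, 0, 0], "hand": 1},
  {"linear": [0, 0, 0.035], "rot": [0, 0, 0], "hand": 1},
  {"linear": [0, 0, 0.035], "rot": [0, 0, 0], "hand": 0.7},
  {"linear": [0, 0, 0.03], "rot": [0, 0, 0], "hand": 0.6},
  {"linear": [0, 0, 0], "rot": [0, 0, 0], "hand": 0.6},
  {"linear": [0, 0, 0], "rot": [0, 0, 0], "hand": 0.6},
])

```text
t: 3.0
position: [0.5433, 0.1347, 0.1765]
ee_rot: [0.908, 0.418, -0.0, -0.0]
ft_force: [0.2, 0.4, 0.0]
width: 0.0514
```

```bash
sed -i 's/^U=.*;UY/U=np.array([0.536,0.2145]);UY/' h.py
python3 - <<'E'
from h import *
s,c=snap("wrist","w2")
print(s["t"],s["position"],s["width"],to(s,[.5435,.1348,.136]),s["ft_force"])
E
```

```text
3.0 [0.5433 0.1347 0.1765] 0.05138741838598609 [0.0002 0.0002 0.0507] [0.1742 0.3971 0.0338]
```

View pics/w2.png

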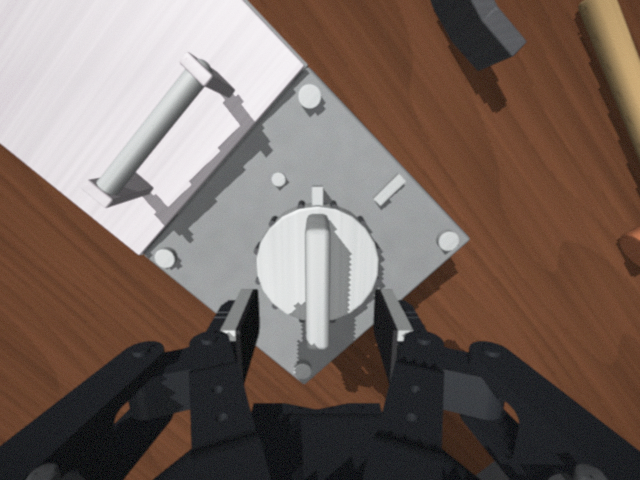

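Run:
```python
from h import *
s,c=pickle.load(open("w2.pkl","rb"))
print(proj(c,[unit(p) for p in([.075,-.14,.09],[-.075,-.14,.09],[.073,.001,.096],[-.073,.001,.096],[.033,.025,.132],[-.033,.025,.132])]))
print(onz(c,[(470,239)],.09)-unit([.075,-.14,.09]),onz(c,[(306,65),(142,254)],.096)-[unit(p) for p in([.073,.001,.096],[-.073,.001,.096])])
```

```text
[[471.5973 241.1211]
 [303.7314 387.395 ]
 [303.5066  65.7527]
 [137.3854 256.1201]
 [195.9838  79.1255]
 [107.7804 189.3034]]
[[0.     0.0018 0.    ]] [[ 0.0012 -0.0006  0.    ]
 [ 0.0032 -0.0009  0.    ]]
```

Request:
carry_out([
  {"linear": [0, 0, 0.025], "rot": [0, 0, 0], "hand": 0.6},
  {"linear": [0, 0, 0.025], "rot": [0, 0, 0], "hand": 0.6},
  {"linear": [0, 0, 0], "rot": [0, 0, 0], "hand": 0.3},
  {"linear": [0, 0, 0], "rot": [0, 0, 0], "hand": 0},
  {"linear": [0, 0, 0], "rot": [0, 0, 0], "hand": 0},
  {"linear": [0, 0, 0], "rot": [0, 0, 0], "hand": 0},
  {"linear": [0, 0, 0], "rot": [0, 0, 0], "hand": 0},
], newtons=40)

```text
t: 3.75
position: [0.5441, 0.1351, 0.138]
ee_rot: [0.908, 0.419, 0.001, 0.0]
ft_force: [-0.7, 0.5, 8.2]
width: 0.0112
```

Request:
carry_out([
  {"linear": [0, 0, 0], "rot": [0, 0, 0.12], "hand": 0},
  {"linear": [0, 0, 0], "rot": [0, 0, 0.12], "hand": 0},
  {"linear": [0, 0, 0], "rot": [0, 0, 0.12], "hand": 0},
  {"linear": [0, 0, 0], "rot": [0, 0, 0.12], "hand": 0},
  {"linear": [0, 0, 0], "rot": [0, 0, 0.12], "hand": 0},
  {"linear": [0, 0, 0], "rot": [0, 0, 0.12], "hand": 0},
  {"linear": [0, 0, 0], "rot": [0, 0, 0.12], "hand": 0},
  {"linear": [0, 0, 0], "rot": [0, 0, 0.1], "hand": 0},
  {"linear": [0, 0, 0], "rot": [0, 0, 0], "hand": 0},
])

```text
t: 4.65
position: [0.5441, 0.1352, 0.138]
ee_rot: [0.998, 0.062, 0.001, -0.0]
ft_force: [-2.4, 0.9, 7.5]
width: 0.0112
```

Run:
```python
from h import *
s,c=snap("wrist","w3");m=axes(s)
print(s["t"],s["position"],s["width"],np.arctan2(m[1,0],m[0,0]),s["ft_force"],s["wrist_torque"],s["qpos"])
```

```text
4.65 [0.5441 0.1352 0.138 ] 0.011249735407103606 0.12312806873846376 [-2.3602  0.9076  7.5474] [-0.0027  0.3255 -0.0992] [0.2408 0.3954 1.8734 0.0003 0.8704 1.6883]
```

View pics/w3.png

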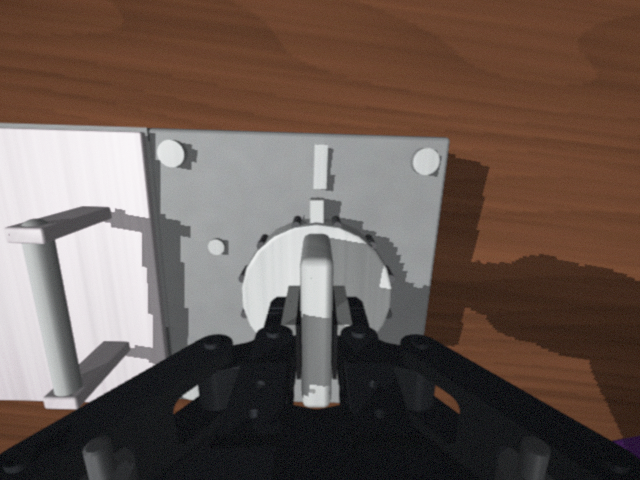

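Request:
carry_out([
  {"linear": [0, 0, 0], "rot": [0, 0, 0.03], "hand": 0},
  {"linear": [0, 0, 0], "rot": [0, 0, 0.03], "hand": 0},
  {"linear": [0, 0, 0], "rot": [0, 0, 0.02], "hand": 0},
  {"linear": [0, 0, 0], "rot": [0, 0, 0], "hand": 0},
  {"linear": [0, 0, 0], "rot": [0, 0, 0], "hand": 0},
])

```text
t: 5.2
position: [0.5441, 0.1352, 0.138]
ee_rot: [0.999, 0.032, 0.001, -0.0]
ft_force: [-2.7, 0.9, 6.7]
width: 0.0112
```

Run:
```python
from h import *
s,c=snap("wrist","w4");m=axes(s)
print(s["t"],s["position"],s["width"],np.arctan2(m[1,0],m[0,0]),s["ft_force"],s["wrist_torque"],s["qpos"])
```

```text
5.2 [0.5441 0.1352 0.138 ] 0.011150589466316146 0.06499218652202432 [-2.6992  0.8821  6.6782] [0.1399 0.4519 0.9999] [ 0.241   0.3954  1.8734 -0.0004  0.8704  1.7471]
```

View pics/w4.png

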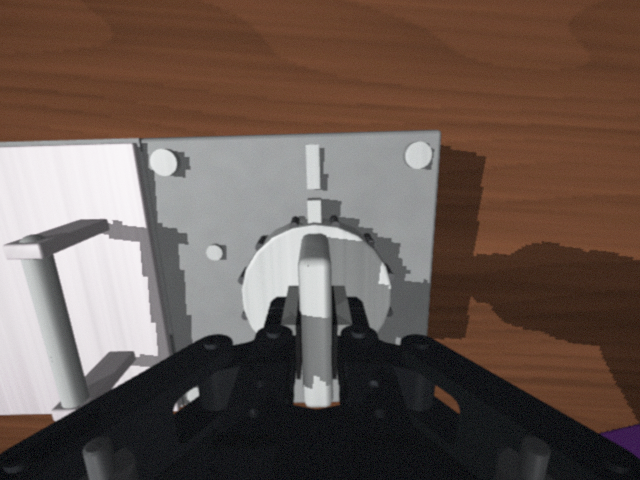

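Request:
carry_out([
  {"linear": [0, 0, 0], "rot": [0, 0, -0.03], "hand": 0.5},
  {"linear": [0, 0, 0], "rot": [0, 0, 0], "hand": 0.5},
  {"linear": [0, 0, 0], "rot": [0, 0, 0], "hand": 0.5},
  {"linear": [0, 0, -0.04], "rot": [0, 0, 0], "hand": 0.5},
  {"linear": [0, 0, -0.05], "rot": [0, 0, 0], "hand": 0.5},
  {"linear": [0, 0, -0.05], "rot": [0, 0, 0], "hand": 0.5},
  {"linear": [-0.03, -0.03, 0], "rot": [0, 0, 0], "hand": 0.5},
  {"linear": [0, -0.03, 0], "rot": [0, 0, 0], "hand": 0.5},
  {"linear": [0, 0, 0], "rot": [0, 0, 0], "hand": 0.5},
])

```text
t: 6.15
position: [0.5148, 0.1824, 0.2488]
ee_rot: [0.999, 0.044, 0.0, -0.001]
ft_force: [1.5, 0.4, -0.2]
width: 0.0427
```

Run:
```python
from h import *
s,c=snap("wrist","w5");m=axes(s)
print(s["t"],s["position"],s["width"],np.arctan2(m[1,0],m[0,0]),s["ft_force"],s["wrist_torque"],s["qpos"])
print(proj(c,[unit(p) for p in([.075,-.14,.09],[-.075,-.14,.09],[.073,.001,.096],[-.073,.001,.096],[.033,.025,.132],[-.033,.025,.132])]))
```

```text
6.15 [0.5148 0.1824 0.2488] 0.042683618493120856 0.0878752231981729 [ 1.4619  0.4354 -0.1683] [-0.0488 -0.0865  0.0315] [0.3373 0.2381 1.8113 0.0008 1.091  1.8198]
[[463.9289 101.1439]
 [443.6145 286.629 ]
 [274.145  103.8389]
 [280.5495 287.7259]
 [233.8816 162.9948]
 [240.333  257.0502]]
```

View pics/w5.png

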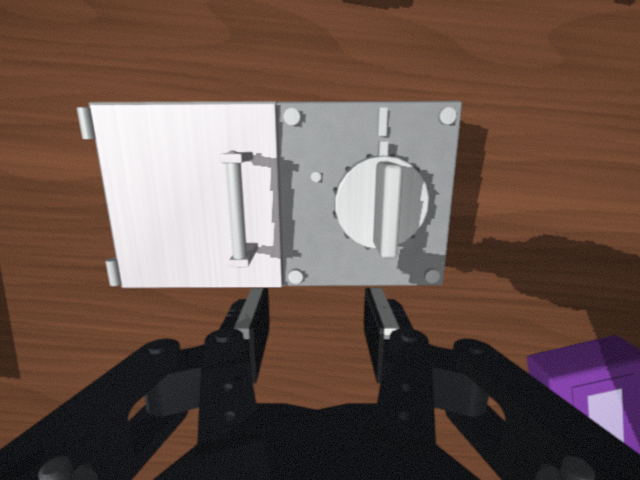

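Run:
```python
from h import *
from station import read_state
s=read_state();r=unit([0,.025,.139]);print(r,to(s,r))
```

```text
[0.5337 0.2394 0.139 ] [ 0.0296 -0.0702  0.1369]
```

Request:
carry_out([
  {"linear": [0.015, -0.035, 0], "rot": [0, 0, 0], "hand": 0.5},
  {"linear": [0.0146, -0.035, 0], "rot": [0, 0, 0], "hand": 0.5},
  {"linear": [0, 0, 0], "rot": [0, 0, 0], "hand": 0.5},
  {"linear": [0, 0, 0.04], "rot": [0, 0, 0], "hand": 0.5},
  {"linear": [0, 0, 0.02], "rot": [0, 0, 0], "hand": 0.5},
  {"linear": [0, 0, 0], "rot": [0, 0, 0], "hand": 0.5},
], newtons=30)

```text
t: 6.8
position: [0.5324, 0.2366, 0.1976]
ee_rot: [0.999, 0.043, -0.002, 0.001]
ft_force: [-0.5, 0.2, -0.2]
width: 0.043
```

Run:
```python
from h import *
s,c=snap("wrist","w6");m=axes(s)
print(s["t"],s["position"],s["width"],to(s,unit([0,.025,.139])),s["ft_force"])
```

```text
6.8 [0.5324 0.2366 0.1976] 0.042950019139933154 [ 0.0024 -0.0035  0.0732] [-0.4772  0.2231 -0.201 ]
```

View pics/w6.png

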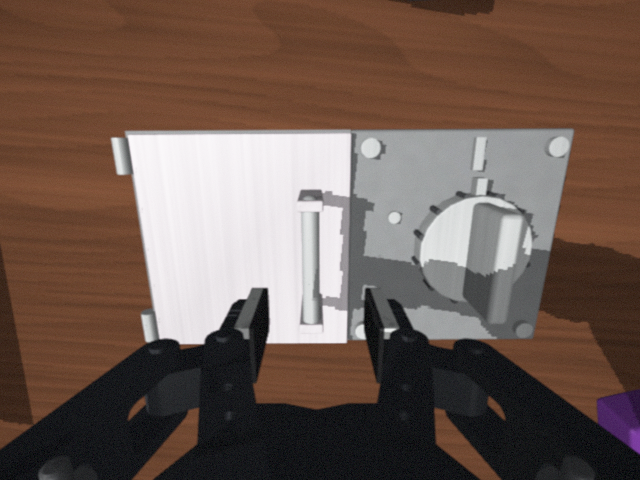

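Request:
carry_out([
  {"linear": [0.0024, -0.0035, 0.03], "rot": [0, 0, 0], "hand": 0.5},
  {"linear": [0, 0, 0.03], "rot": [0, 0, 0], "hand": 0.5},
  {"linear": [0, 0, 0.012], "rot": [0, 0, 0], "hand": 0.5},
  {"linear": [0, 0, 0], "rot": [0, 0, 0], "hand": 0.2},
  {"linear": [0, 0, 0], "rot": [0, 0, 0], "hand": 0},
  {"linear": [0, 0, 0], "rot": [0, 0, 0], "hand": 0},
  {"linear": [0, 0, 0], "rot": [0, 0, 0], "hand": 0},
  {"linear": [0, 0, 0], "rot": [0, 0, 0], "hand": 0},
])

```text
t: 7.65
position: [0.5364, 0.2402, 0.1441]
ee_rot: [0.999, 0.044, 0.001, 0.001]
ft_force: [2.1, -7.3, 0.3]
width: 0.0087
```

```bash
cat > arc.py <<'E'
from h import *
from station import read_state
import sys
# rows from current pose along flap arc: args th0 th1 n tilt0 tilt1
th0,th1,n,t0,t1=[float(a) for a in sys.argv[1:6]];n=int(n)
s=read_state();Rm=axes(s);p=s["position"].copy()
g=lambda th:np.array([0,.137-.1196*np.cos(.359+th),.09+.1196*np.sin(.359+th)])
rot=np.array([np.cos(UY),np.sin(UY),0])
G0=p+Rm[:,2]*.006 # grasp point now
print(s["t"],p,s["width"],s["ft_force"],"exp rod",unit(g(th0)),"have",G0)
c,s_=np.cos(UY),np.sin(UY)
U3=lambda v:np.array([c*v[0]-s_*v[1],s_*v[0]+c*v[1],v[2]])
for i in range(n):
    th=th0+(th1-th0)*(i+1)/n;dt=(t1-t0)/n
    Rn=R.from_rotvec(-rot*dt).as_matrix()@Rm
    G=G0+U3(g(th)-g(th0));pn=G-Rn[:,2]*.006
    lin=Rm.T@(pn-p)/.8; rv=R.from_matrix(Rm.T@Rn).as_rotvec()/(np.pi/4)
    print('{"linear": [%.4f, %.4f, %.4f], "rot": [%.3f, %.3f, %.3f], "hand": 0},'%(*lin,*rv));p=pn;Rm=Rn
E
python3 arc.py 0 0.5 8 0 0.12
```

```text
7.65 [0.5364 0.2402 0.1441] 0.008702038845693942 [ 2.0882 -7.3135  0.3442] exp rod [0.5337 0.2394 0.132 ] have [0.5364 0.2402 0.1381]
{"linear": [0.0000, -0.0037, -0.0086], "rot": [-0.019, 0.000, -0.000], "hand": 0},
{"linear": [-0.0000, -0.0041, -0.0085], "rot": [-0.019, 0.000, -0.000], "hand": 0},
{"linear": [-0.0000, -0.0045, -0.0083], "rot": [-0.019, 0.000, -0.000], "hand": 0},
{"linear": [-0.0000, -0.0048, -0.0081], "rot": [-0.019, 0.000, -0.000], "hand": 0},
{"linear": [-0.0000, -0.0052, -0.0078], "rot": [-0.019, 0.000, -0.000], "hand": 0},
{"linear": [-0.0000, -0.0056, -0.0076], "rot": [-0.019, 0.000, -0.000], "hand": 0},
{"linear": [-0.0000, -0.0059, -0.0073], "rot": [-0.019, 0.000, -0.000], "hand": 0},
{"linear": [-0.0000, -0.0063, -0.0070], "rot": [-0.019, 0.000, -0.000], "hand": 0},
```

```bash
sed -i 's/\.006/.0121/g' arc.py
python3 - <<'E'
s=open('arc.py').read()
s=s.replace("c,s_=np.cos(UY),np.sin(UY)\n","""c,s_=np.cos(UY),np.sin(UY)
v=G0[:2]-U; y=-s_*v[0]+c*v[1]; a=np.arctan2(G0[2]-.09,.137-y)-.359; print("theta est",a,"radius",np.hypot(G0[2]-.09,.137-y)); 
if th0<0: th0=a
""",1)
open('arc.py','w').write(s)
E
python3 arc.py -1 0.4 8 0 0.12|cut -c1-90
```

```text
7.65 [0.5364 0.2402 0.1441] 0.008702038845693942 [ 2.0882 -7.3135  0.3442] exp rod [0.5323
theta est 0.001300519062994554 radius 0.11912625057445196
{"linear": [0.0000, -0.0030, -0.0069], "rot": [-0.019, 0.000, -0.000], "hand": 0},
{"linear": [-0.0000, -0.0033, -0.0068], "rot": [-0.019, 0.000, -0.000], "hand": 0},
{"linear": [-0.0000, -0.0035, -0.0067], "rot": [-0.019, 0.000, -0.000], "hand": 0},
{"linear": [-0.0000, -0.0037, -0.0066], "rot": [-0.019, 0.000, -0.000], "hand": 0},
{"linear": [-0.0000, -0.0039, -0.0065], "rot": [-0.019, 0.000, -0.000], "hand": 0},
{"linear": [-0.0000, -0.0042, -0.0063], "rot": [-0.019, 0.000, -0.000], "hand": 0},
{"linear": [-0.0000, -0.0044, -0.0062], "rot": [-0.019, 0.000, -0.000], "hand": 0},
{"linear": [-0.0000, -0.0046, -0.0060], "rot": [-0.019, 0.000, -0.000], "hand": 0},
```

Request:
carry_out([
  {"linear": [0, -0.003, -0.0069], "rot": [-0.019, 0, 0], "hand": 0},
  {"linear": [0, -0.0033, -0.0068], "rot": [-0.019, 0, 0], "hand": 0},
  {"linear": [0, -0.0035, -0.0067], "rot": [-0.019, 0, 0], "hand": 0},
  {"linear": [0, -0.0037, -0.0066], "rot": [-0.019, 0, 0], "hand": 0},
  {"linear": [0, -0.0039, -0.0065], "rot": [-0.019, 0, 0], "hand": 0},
  {"linear": [0, -0.0042, -0.0063], "rot": [-0.019, 0, 0], "hand": 0},
  {"linear": [0, -0.0044, -0.0062], "rot": [-0.019, 0, 0], "hand": 0},
  {"linear": [0, -0.0046, -0.006], "rot": [-0.019, 0, 0], "hand": 0},
])

```text
t: 8.45
position: [0.534, 0.2662, 0.1846]
ee_rot: [0.997, 0.043, 0.003, 0.061]
ft_force: [2.7, -9.3, 1.0]
width: 0.0085
```

```bash
python3 arc.py -1 0.8 8 0.12 0.28|cut -c1-120; python3 -c "
from h import *
s,c=snap('scene','s7');cv2.imwrite('pics/s7z.png',cv2.resize(c['pixels'][60:300,250:550,::-1],(750,600)))"
```

```text
8.45 [0.534  0.2662 0.1846] 0.008483312526296648 [ 2.6711 -9.3444  0.9791] exp rod [0.5323 0.2555 0.0185] have [0.5341 0
theta est 0.4015459807647941 radius 0.11985040330303286
{"linear": [-0.0000, -0.0049, -0.0059], "rot": [-0.025, 0.000, -0.000], "hand": 0},
{"linear": [-0.0000, -0.0051, -0.0057], "rot": [-0.025, 0.000, -0.000], "hand": 0},
{"linear": [-0.0000, -0.0052, -0.0056], "rot": [-0.025, 0.000, -0.000], "hand": 0},
{"linear": [-0.0000, -0.0054, -0.0054], "rot": [-0.025, 0.000, -0.000], "hand": 0},
{"linear": [-0.0000, -0.0055, -0.0053], "rot": [-0.025, 0.000, -0.000], "hand": 0},
{"linear": [-0.0000, -0.0057, -0.0051], "rot": [-0.025, 0.000, -0.000], "hand": 0},
{"linear": [-0.0000, -0.0059, -0.0050], "rot": [-0.025, 0.000, -0.000], "hand": 0},
{"linear": [-0.0000, -0.0060, -0.0048], "rot": [-0.025, 0.000, -0.000], "hand": 0},
```

View pics/s7z.png

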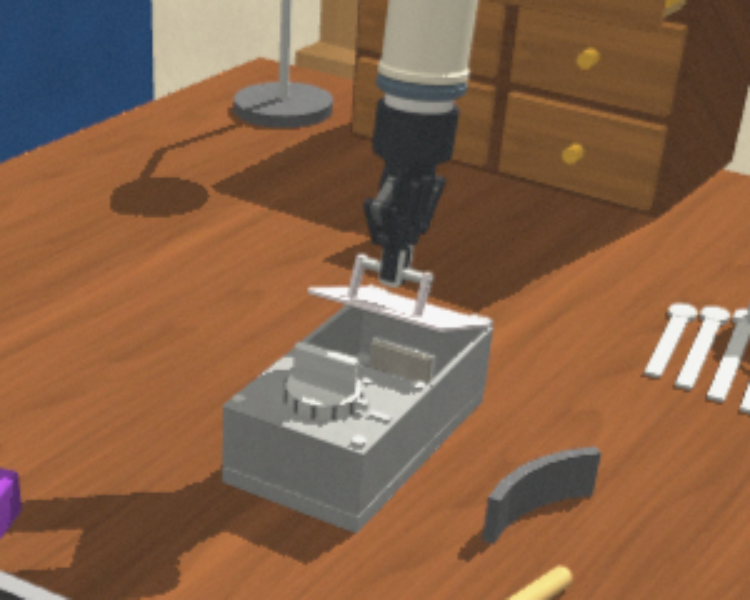

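The picture shows the flap opening with the rod held and the plate edge visible in the well. I'll continue along the arc.

Request:
carry_out([
  {"linear": [0, -0.0049, -0.0059], "rot": [-0.025, 0, 0], "hand": 0},
  {"linear": [0, -0.0051, -0.0057], "rot": [-0.025, 0, 0], "hand": 0},
  {"linear": [0, -0.0052, -0.0056], "rot": [-0.025, 0, 0], "hand": 0},
  {"linear": [0, -0.0054, -0.0054], "rot": [-0.025, 0, 0], "hand": 0},
  {"linear": [0, -0.0055, -0.0053], "rot": [-0.025, 0, 0], "hand": 0},
  {"linear": [0, -0.0057, -0.0051], "rot": [-0.025, 0, 0], "hand": 0},
  {"linear": [0, -0.0059, -0.005], "rot": [-0.025, 0, 0], "hand": 0},
  {"linear": [0, -0.006, -0.0048], "rot": [-0.025, 0, 0], "hand": 0},
])

```text
t: 9.3
position: [0.5303, 0.3065, 0.2125]
ee_rot: [0.989, 0.043, 0.007, 0.14]
ft_force: [-1.8, -10.1, 10.5]
width: 0.0087
```

```bash
python3 arc.py -1 1.25 9 0.28 0.52|cut -c1-120; python3 -c "
from station import *;print(read_state()['qpos'],read_state()['ee_rot'])"
```

```text
9.3 [0.5303 0.3065 0.2125] 0.00866651506254626 [ -1.7786 -10.0635  10.4804] exp rod [0.5323 0.2555 0.0185] have [0.5307 
theta est 0.8016732654698933 radius 0.12093704314069241
{"linear": [-0.0000, -0.0063, -0.0046], "rot": [-0.034, 0.000, 0.000], "hand": 0},
{"linear": [-0.0000, -0.0064, -0.0045], "rot": [-0.034, 0.000, 0.000], "hand": 0},
{"linear": [-0.0000, -0.0065, -0.0043], "rot": [-0.034, 0.000, 0.000], "hand": 0},
{"linear": [-0.0000, -0.0066, -0.0042], "rot": [-0.034, 0.000, 0.000], "hand": 0},
{"linear": [-0.0000, -0.0067, -0.0040], "rot": [-0.034, 0.000, 0.000], "hand": 0},
{"linear": [-0.0000, -0.0068, -0.0039], "rot": [-0.034, 0.000, 0.000], "hand": 0},
{"linear": [-0.0000, -0.0068, -0.0037], "rot": [-0.034, 0.000, 0.000], "hand": 0},
{"linear": [-0.0000, -0.0069, -0.0036], "rot": [-0.034, 0.000, 0.000], "hand": 0},
{"linear": [-0.0000, -0.0070, -0.0034], "rot": [-0.034, 0.000, 0.000], "hand": 0},
[ 0.644044    0.4516796   1.61666275 -0.25227774  1.23384926  2.23198941] [0.98925915 0.04250089 0.00662021 0.1397003 ]
```

Request:
carry_out([
  {"linear": [0, -0.0063, -0.0046], "rot": [-0.034, 0, 0], "hand": 0},
  {"linear": [0, -0.0064, -0.0045], "rot": [-0.034, 0, 0], "hand": 0},
  {"linear": [0, -0.0065, -0.0043], "rot": [-0.034, 0, 0], "hand": 0},
  {"linear": [0, -0.0066, -0.0042], "rot": [-0.034, 0, 0], "hand": 0},
  {"linear": [0, -0.0067, -0.004], "rot": [-0.034, 0, 0], "hand": 0},
  {"linear": [0, -0.0068, -0.0039], "rot": [-0.034, 0, 0], "hand": 0},
  {"linear": [0, -0.0068, -0.0037], "rot": [-0.034, 0, 0], "hand": 0},
  {"linear": [0, -0.0069, -0.0036], "rot": [-0.034, 0, 0], "hand": 0},
  {"linear": [0, -0.007, -0.0034], "rot": [-0.034, 0, 0], "hand": 0},
])

```text
t: 10.2
position: [0.5254, 0.3625, 0.2222]
ee_rot: [0.966, 0.041, 0.012, 0.256]
ft_force: [-2.7, -4.3, 11.1]
width: 0.0086
```

```bash
python3 arc.py -1 1.62 8 0.52 0.66|cut -c1-120; python3 -c "
from h import *
s,c=snap('scene','s8');cv2.imwrite('pics/s8z.png',cv2.resize(c['pixels'][60:300,250:550,::-1],(750,600)));print(s['qpos'])"
```

```text
10.2 [0.5254 0.3625 0.2222] 0.008556688641255387 [-2.6609 -4.3131 11.1324] exp rod [0.5323 0.2555 0.0185] have [0.5259 0
theta est 1.2555279828387438 radius 0.12185275590880279
{"linear": [-0.0000, -0.0064, -0.0030], "rot": [-0.022, 0.000, 0.000], "hand": 0},
{"linear": [-0.0000, -0.0065, -0.0028], "rot": [-0.022, 0.000, 0.000], "hand": 0},
{"linear": [-0.0000, -0.0065, -0.0026], "rot": [-0.022, 0.000, 0.000], "hand": 0},
{"linear": [-0.0000, -0.0066, -0.0025], "rot": [-0.022, 0.000, 0.000], "hand": 0},
{"linear": [-0.0000, -0.0067, -0.0023], "rot": [-0.022, 0.000, 0.000], "hand": 0},
{"linear": [-0.0000, -0.0067, -0.0021], "rot": [-0.022, 0.000, 0.000], "hand": 0},
{"linear": [-0.0000, -0.0068, -0.0019], "rot": [-0.022, 0.000, 0.000], "hand": 0},
{"linear": [-0.0000, -0.0069, -0.0017], "rot": [-0.022, 0.000, 0.000], "hand": 0},
[ 0.7912  0.5804  1.4484 -0.3904  1.4744  2.3871]
```

View pics/s8z.png

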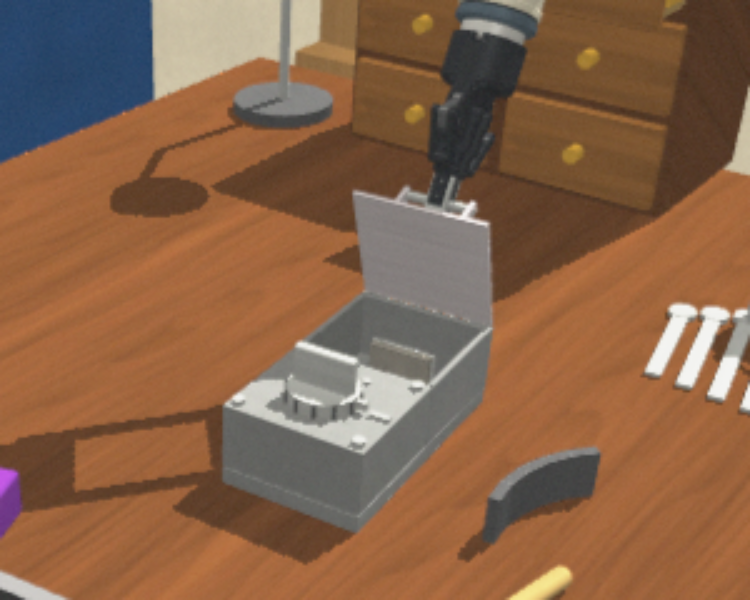

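Request:
carry_out([
  {"linear": [0, -0.0064, -0.003], "rot": [-0.022, 0, 0], "hand": 0},
  {"linear": [0, -0.0065, -0.0028], "rot": [-0.022, 0, 0], "hand": 0},
  {"linear": [0, -0.0065, -0.0026], "rot": [-0.022, 0, 0], "hand": 0},
  {"linear": [0, -0.0066, -0.0025], "rot": [-0.022, 0, 0], "hand": 0},
  {"linear": [0, -0.0067, -0.0023], "rot": [-0.022, 0, 0], "hand": 0},
  {"linear": [0, -0.0067, -0.0021], "rot": [-0.022, 0, 0], "hand": 0},
  {"linear": [0, -0.0068, -0.0019], "rot": [-0.022, 0, 0], "hand": 0},
  {"linear": [0, -0.0069, -0.0017], "rot": [-0.022, 0, 0], "hand": 0},
  {"linear": [0, 0, 0], "rot": [0, 0, 0], "hand": 0},
])

```text
t: 11.15
position: [0.5214, 0.4078, 0.2106]
ee_rot: [0.946, 0.041, 0.015, 0.321]
ft_force: [-2.2, 2.2, 6.8]
width: 0.0086
```

```bash
python3 arc.py -1 1.62 1 0.66 0.66|cut -c1-120; python3 -c "
from h import *
s,c=snap('scene','s9');cv2.imwrite('pics/s9z.png',cv2.resize(c['pixels'][60:300,250:550,::-1],(750,600)));print(s['qpos'],axes(s))
s,c=snap('wrist','w9')"
```

```text
11.15 [0.5214 0.4078 0.2106] 0.00859894387929144 [-2.2309  2.1926  6.8441] exp rod [0.5323 0.2555 0.0185] have [0.522  0
theta est 1.6313180472029583 radius 0.12154366651288084
{"linear": [0.0000, 0.0016, 0.0004], "rot": [0.000, 0.000, 0.000], "hand": 0},
[ 0.8705  0.6959  1.3242 -0.4475  1.6123  2.4501] [[ 0.9962  0.0676  0.0544]
 [ 0.0867 -0.7905 -0.6063]
 [ 0.002   0.6088 -0.7933]]
```

View pics/s9z.png

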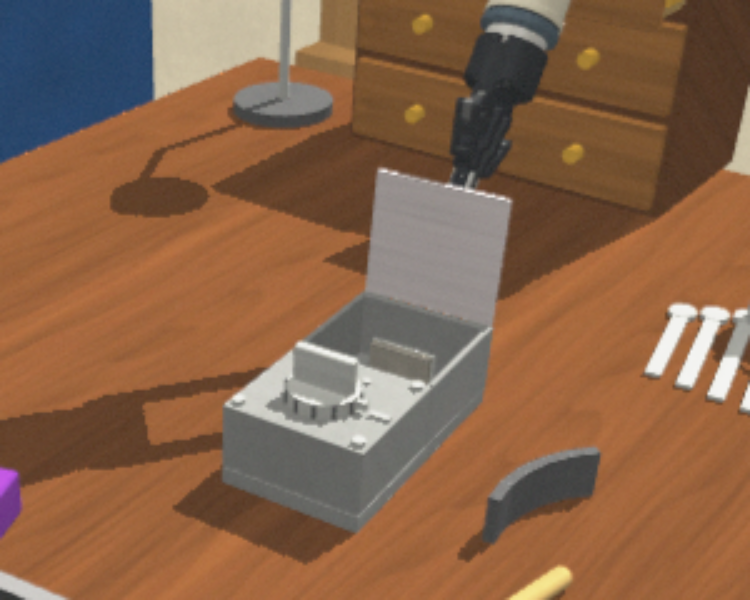

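View pics/w9.png

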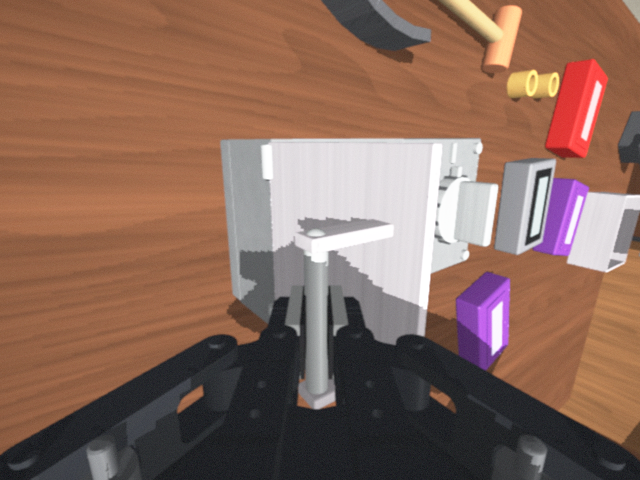

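Request:
carry_out([
  {"linear": [0, 0, 0], "rot": [0, 0, 0], "hand": 0.28},
  {"linear": [0, 0, 0], "rot": [0, 0, 0], "hand": 0.28},
  {"linear": [0, 0, 0], "rot": [0, 0, 0], "hand": 0.28},
  {"linear": [0, 0, -0.02], "rot": [0, 0, 0], "hand": 0.28},
  {"linear": [0, 0, -0.03], "rot": [0, 0, 0], "hand": 0.28},
  {"linear": [0, 0, -0.04], "rot": [0, 0, 0], "hand": 0.28},
  {"linear": [0, 0, -0.05], "rot": [0, 0, 0], "hand": 0.28},
  {"linear": [0, 0, 0], "rot": [0, 0, 0], "hand": 0.28},
])

```text
t: 12.05
position: [0.5157, 0.4785, 0.3024]
ee_rot: [0.947, 0.041, 0.017, 0.318]
ft_force: [-0.9, -0.4, 0.5]
width: 0.0237
```

```bash
python3 -c "
from h import *
s,c=snap('scene','s10');cv2.imwrite('pics/s10z.png',cv2.resize(c['pixels'][60:300,250:550,::-1],(750,600)));print(s['position'],s['width'],s['qpos'],s['ft_force'])"
```

```text
[0.5157 0.4785 0.3024] 0.02368431267410077 [ 0.9302  0.7025  1.1035 -0.4324  1.8232  2.4105] [-0.8951 -0.374   0.4762]
```

View pics/s10z.png

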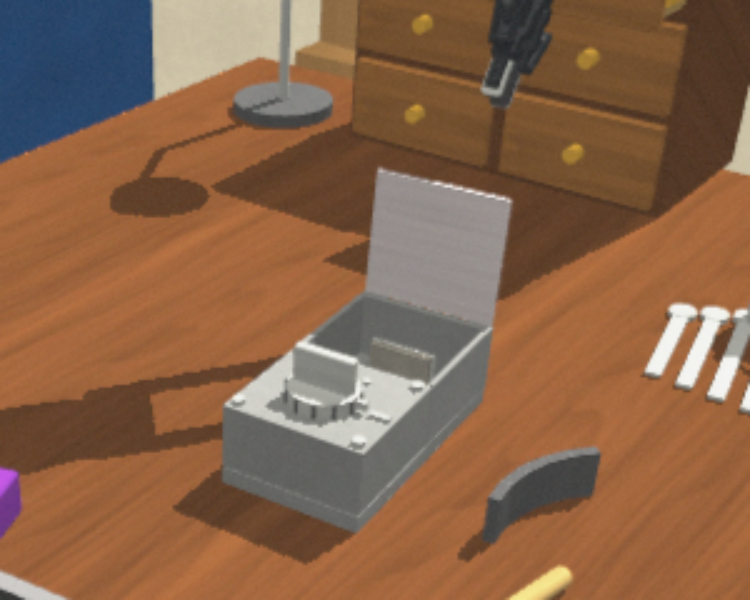

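Request:
carry_out([
  {"linear": [0, 0, 0], "rot": [0.165, 0, 0], "hand": 0.5},
  {"linear": [0, 0, 0], "rot": [0.165, 0, 0], "hand": 0.5},
  {"linear": [0, 0, 0], "rot": [0.165, 0, 0], "hand": 0.5},
  {"linear": [0, 0, 0], "rot": [0.165, 0, 0], "hand": 0.5},
  {"linear": [0, 0, 0], "rot": [0.165, 0, 0], "hand": 0.5},
  {"linear": [0, 0, -0.03], "rot": [0, 0, 0], "hand": 0.5},
  {"linear": [0, 0, 0], "rot": [0, 0, 0], "hand": 0.5},
  {"linear": [0, 0, 0], "rot": [0, 0, 0], "hand": 0.5},
])

```text
t: 12.9
position: [0.5155, 0.4744, 0.3211]
ee_rot: [0.999, 0.043, 0.0, 0.004]
ft_force: [-0.1, -0.3, 0.6]
width: 0.0425
```

```bash
python3 -c "
from h import *
from station import *
s=read_state();m=axes(s);print(s['position'],s['qpos'],m,to(s,[.5301,.2792,.33]))
Rt=np.array([[np.cos(UY),np.sin(UY),0],[np.sin(UY),-np.cos(UY),0],[0,0,-1.]]);print(R.from_matrix(m.T@Rt).as_rotvec()/(np.pi/4))"
```

```text
[0.5155 0.4744 0.3211] [ 0.7445  0.4264  1.3805 -0.006   1.3389  2.2304] [[ 0.9963  0.0861  0.0009]
 [ 0.0861 -0.9963 -0.0071]
 [ 0.0003  0.0071 -1.    ]] [-0.0028  0.2448 -0.0094]
[ 0.0091 -0.0004 -0.0057]
```

Request:
carry_out([
  {"linear": [0, 0.049, -0.003], "rot": [0.009, 0, -0.006], "hand": 0.5},
  {"linear": [0, 0.049, -0.003], "rot": [0, 0, 0], "hand": 0.5},
  {"linear": [0, 0.049, -0.003], "rot": [0, 0, 0], "hand": 0.5},
  {"linear": [0, 0.049, 0], "rot": [0, 0, 0], "hand": 0.5},
  {"linear": [0, 0.049, 0], "rot": [0, 0, 0], "hand": 0.5},
  {"linear": [0, 0, 0], "rot": [0, 0, 0], "hand": 0.5},
])

```text
t: 13.5
position: [0.5328, 0.2758, 0.3272]
ee_rot: [0.999, 0.045, -0.001, 0.001]
ft_force: [-0.4, -0.3, -0.1]
width: 0.0422
```

Run:
```python
from h import *
s,c=snap("wrist","w11")
print(s["t"],s["position"],to(s,unit([0,.065,.072])),axes(s))
print(proj(c,[unit(p) for p in([.035,.065,.08],[-.035,.065,.08],[.075,-.14,.09],[-.075,-.14,.09])]))
```

```text
13.5 [0.5328 0.2758 0.3272] [-0.0022 -0.0054  0.319 ] [[ 0.996   0.089  -0.002 ]
 [ 0.089  -0.996  -0.003 ]
 [-0.0023  0.0028 -1.    ]]
[[312.4244 177.9976]
 [312.7324 242.1147]
 [519.998  137.6581]
 [497.4971 278.7556]]
```

View pics/w11.png

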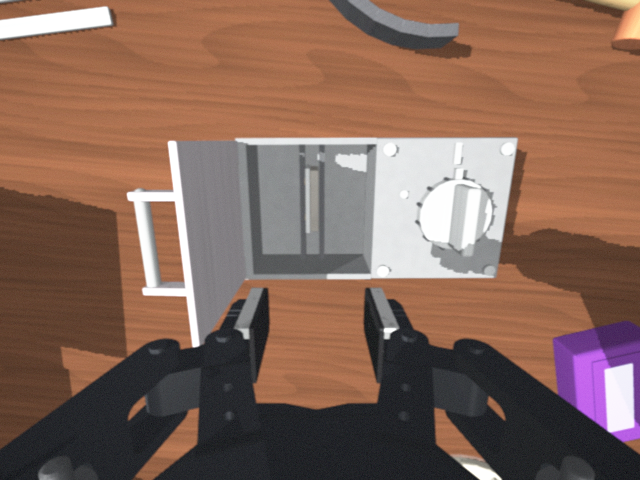

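Run:
```python
from h import *
s,c=pickle.load(open("w11.pkl","rb"))
cv2.imwrite("pics/z12.png",cv2.resize(c["pixels"][120:300,220:400,::-1],(600,600),interpolation=cv2.INTER_CUBIC))
```

```text
(no output)
```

View pics/z12.png

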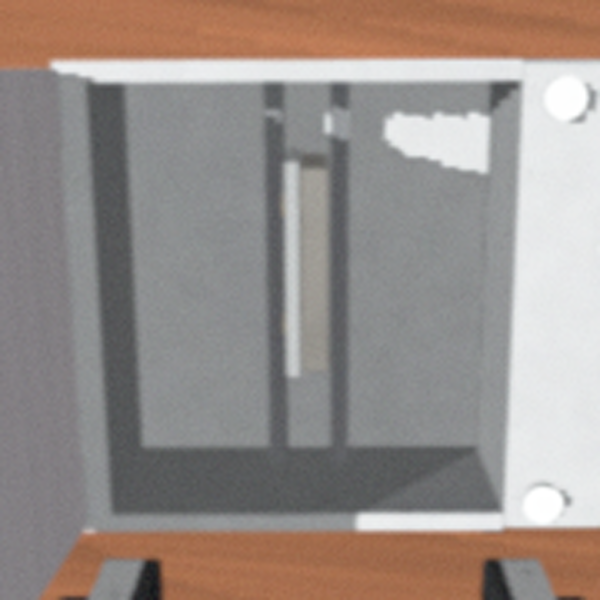

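Run:
```python
from h import *
s,c=pickle.load(open("w11.pkl","rb"))
P=onz(c,[(312.1,200),(312.1,167.4),(312.1,232.5)],.08);print(P,unit([0,.065,.08]));t=P[0].copy();t[2]=.072;print(to(s,t))
```

```text
[[0.5418 0.2808 0.08  ]
 [0.5758 0.2837 0.08  ]
 [0.5061 0.2777 0.08  ]] [0.5301 0.2792 0.08  ]
[ 0.0125 -0.006   0.3189]
```

Request:
carry_out([
  {"linear": [0.0125, -0.0058, 0.04], "rot": [0, 0, 0], "hand": 0.5},
  {"linear": [0, 0, 0.05], "rot": [0, 0, 0], "hand": 0.5},
  {"linear": [0, 0, 0.05], "rot": [0, 0, 0], "hand": 0.5},
  {"linear": [0, 0, 0], "rot": [0, 0, 0], "hand": 0.5},
  {"linear": [0, 0, 0], "rot": [0, 0, 0], "hand": 0.5},
])

```text
t: 14.05
position: [0.5422, 0.286, 0.2161]
ee_rot: [0.999, 0.046, -0.001, 0.0]
ft_force: [0.1, 0.5, 0.8]
width: 0.0427
```

Run:
```python
from h import *
s,c=snap("wrist","w12")
print(s["t"],s["position"],to(s,[.5418,.2805,.072]),axes(s))
print(proj(c,[[.5418,.2808,.08]]))
```

```text
14.05 [0.5422 0.286  0.2161] [-0.0007  0.0066  0.1801] [[ 0.9957  0.0923 -0.0019]
 [ 0.0923 -0.9957 -0.0009]
 [-0.002   0.0007 -1.    ]]
[[323.3034 238.0665]]
```

View pics/w12.png

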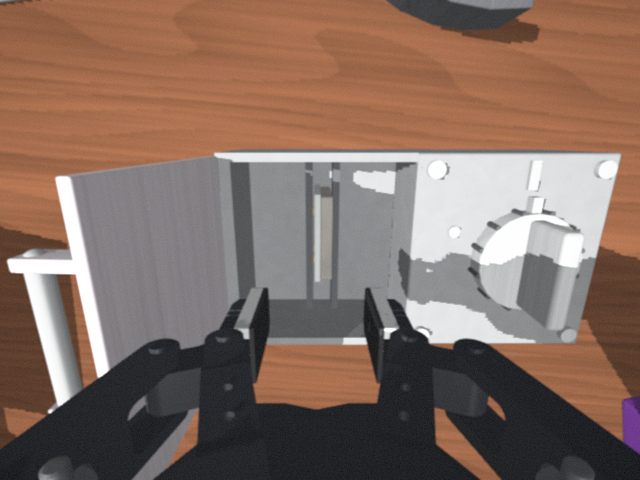

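Request:
carry_out([
  {"linear": [0.0012, 0.0066, 0], "rot": [0, 0, 0], "hand": 0.5},
  {"linear": [0, 0, 0.04], "rot": [0, 0, 0], "hand": 0.5},
  {"linear": [0, 0, 0.04], "rot": [0, 0, 0], "hand": 0.5},
  {"linear": [0, 0, 0.04], "rot": [0, 0, 0], "hand": 0.5},
  {"linear": [0, 0, 0], "rot": [0, 0, 0], "hand": 0.5},
  {"linear": [0, 0, 0], "rot": [0, 0, 0], "hand": 0.5},
])

```text
t: 14.7
position: [0.5448, 0.2801, 0.122]
ee_rot: [0.999, 0.046, 0.001, -0.0]
ft_force: [0.7, 0.3, 0.8]
width: 0.043
```

Run:
```python
from h import *
s,c=snap("wrist","w13")
print(s["t"],s["position"],to(s,[.5435,.2807,.072]),axes(s),s["ft_force"])
```

```text
14.7 [0.5448 0.2801 0.122 ] [-0.0017 -0.0009  0.0625] [[ 0.9958  0.0911  0.0011]
 [ 0.0911 -0.9958  0.0005]
 [ 0.0011 -0.0004 -1.    ]] [0.6932 0.3329 0.7817]
```

View pics/w13.png

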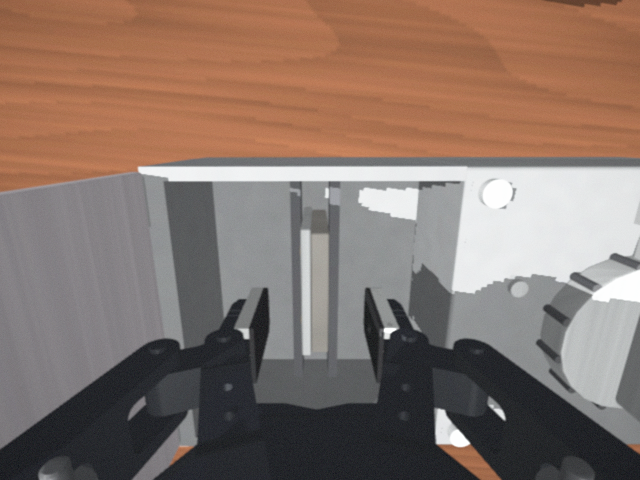

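Request:
carry_out([
  {"linear": [-0.0016, -0.0008, 0.02], "rot": [0, 0, 0], "hand": 0.5},
  {"linear": [0, 0, 0.02], "rot": [0, 0, 0], "hand": 0.5},
  {"linear": [0, 0, 0.018], "rot": [0, 0, 0], "hand": 0.5},
  {"linear": [0, 0, 0], "rot": [0, 0, 0], "hand": 0.5},
  {"linear": [0, 0, 0], "rot": [0, 0, 0], "hand": 0.5},
], newtons=60)

```text
t: 15.25
position: [0.5427, 0.2804, 0.074]
ee_rot: [0.999, 0.046, -0.0, 0.0]
ft_force: [-0.3, 0.5, 0.2]
width: 0.0427
```

Run:
```python
from h import *
s,c=snap("wrist","w14")
print(s["t"],s["position"],to(s,[.5435,.2807,.072]),s["ft_force"])
```

```text
15.25 [0.5427 0.2804 0.074 ] [ 0.001  -0.0003  0.0025] [-0.3222  0.4838  0.1808]
```

View pics/w14.png

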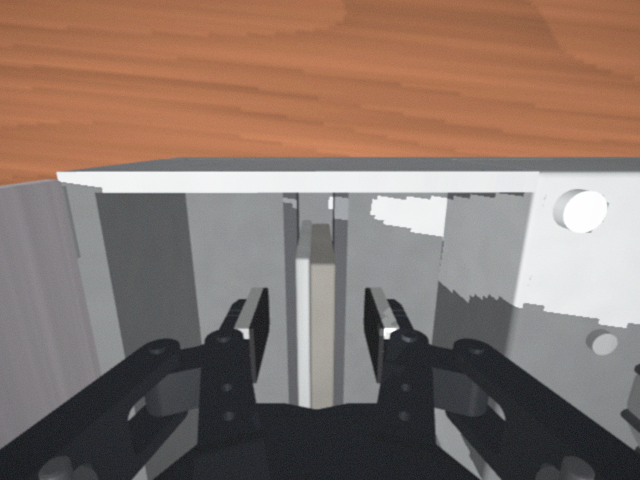

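Centred. Close, then raise a little.

Request:
carry_out([
  {"linear": [0, 0, 0], "rot": [0, 0, 0], "hand": 0.2},
  {"linear": [0, 0, 0], "rot": [0, 0, 0], "hand": 0},
  {"linear": [0, 0, 0], "rot": [0, 0, 0], "hand": 0},
  {"linear": [0, 0, 0], "rot": [0, 0, 0], "hand": 0},
  {"linear": [0, 0, 0], "rot": [0, 0, 0], "hand": 0},
  {"linear": [0, 0, -0.01], "rot": [0, 0, 0], "hand": 0},
  {"linear": [0, 0, -0.02], "rot": [0, 0, 0], "hand": 0},
  {"linear": [0, 0, 0], "rot": [0, 0, 0], "hand": 0},
])

```text
t: 16.1
position: [0.5439, 0.281, 0.1005]
ee_rot: [0.999, 0.046, 0.001, -0.001]
ft_force: [-0.1, 0.2, -1.1]
width: 0.013
```

Run:
```python
from h import *
s,c=snap("wrist","w15")
print(s["t"],s["position"],s["width"],s["ft_force"],axes(s))
```

```text
16.1 [0.5439 0.281  0.1005] 0.01295828388118485 [-0.0827  0.1589 -1.141 ] [[ 0.9958  0.0912  0.0029]
 [ 0.0912 -0.9958  0.0015]
 [ 0.003  -0.0012 -1.    ]]
```

View pics/w15.png

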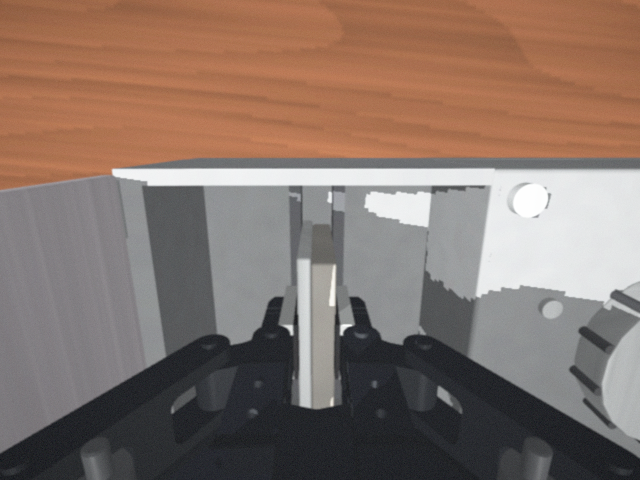

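Request:
carry_out([
  {"linear": [0, 0, -0.03], "rot": [0, 0, 0], "hand": 0},
  {"linear": [0, 0, -0.04], "rot": [0, 0, 0], "hand": 0},
  {"linear": [0, 0, -0.04], "rot": [0, 0, 0], "hand": 0},
  {"linear": [0, 0, -0.04], "rot": [0, 0, 0], "hand": 0},
  {"linear": [0, 0, -0.04], "rot": [0, 0, 0], "hand": 0},
  {"linear": [0, 0, -0.03], "rot": [0, 0, 0], "hand": 0},
  {"linear": [0, 0, -0.03], "rot": [0, 0, 0], "hand": 0},
  {"linear": [0, 0, 0], "rot": [0, 0, 0], "hand": 0},
  {"linear": [0, 0, 0], "rot": [0, 0, 0], "hand": 0},
])

```text
t: 17.05
position: [0.5425, 0.2803, 0.2977]
ee_rot: [0.999, 0.046, 0.0, -0.0]
ft_force: [0.8, 0.4, -2.4]
width: 0.0129
```

Run:
```python
from h import *
s,c=snap("wrist","w16")
print(s["t"],s["position"],s["width"],s["ft_force"],to(s,[.529,-.245,.28]),axes(s))
```

```text
17.05 [0.5425 0.2803 0.2977] 0.012878519401870181 [ 0.781   0.3536 -2.4258] [-0.0767  0.6524  0.0221] [[ 0.9958  0.0912  0.0001]
 [ 0.0912 -0.9958  0.0001]
 [ 0.0002 -0.0001 -1.    ]]
```

View pics/w16.png

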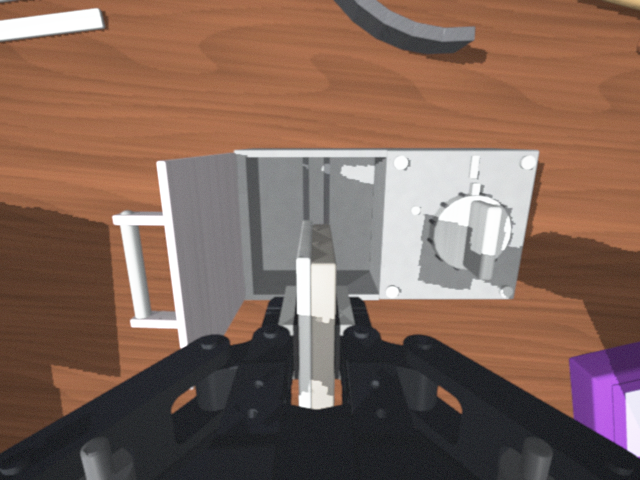

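Request:
carry_out([
  {"linear": [-0.002, 0.02, 0], "rot": [0, 0, 0], "hand": 0},
  {"linear": [-0.005, 0.04, 0], "rot": [0, 0, 0], "hand": 0},
  {"linear": [-0.005, 0.04, 0], "rot": [0, 0, 0], "hand": 0},
  {"linear": [-0.005, 0.04, 0], "rot": [0, 0, 0], "hand": 0},
  {"linear": [-0.005, 0.04, 0], "rot": [0, 0, 0], "hand": 0},
  {"linear": [-0.005, 0.04, 0], "rot": [0, 0, 0], "hand": 0},
  {"linear": [-0.005, 0.04, 0], "rot": [0, 0, 0], "hand": 0},
  {"linear": [-0.005, 0.04, 0], "rot": [0, 0, 0], "hand": 0},
  {"linear": [-0.005, 0.04, 0], "rot": [0, 0, 0], "hand": 0},
  {"linear": [-0.005, 0.04, 0], "rot": [0, 0, 0], "hand": 0},
])

```text
t: 18.1
position: [0.5317, -0.0277, 0.2968]
ee_rot: [0.999, 0.046, -0.001, 0.0]
ft_force: [0.4, 0.5, -1.3]
width: 0.0128
```

Request:
carry_out([
  {"linear": [-0.005, 0.04, 0], "rot": [0, 0, -0.02], "hand": 0},
  {"linear": [-0.005, 0.04, 0], "rot": [0, 0, -0.02], "hand": 0},
  {"linear": [-0.004, 0.04, 0], "rot": [0, 0, -0.01], "hand": 0},
  {"linear": [-0.004, 0.03, 0], "rot": [0, 0, 0], "hand": 0},
  {"linear": [-0.004, 0.02, 0], "rot": [0, 0, 0], "hand": 0},
  {"linear": [0, 0, 0], "rot": [0, 0, 0], "hand": 0},
  {"linear": [0, 0, 0], "rot": [0, 0, 0], "hand": 0},
  {"linear": [0, 0, 0], "rot": [0, 0, 0], "hand": 0},
])

```text
t: 18.9
position: [0.5308, -0.1621, 0.2978]
ee_rot: [0.998, 0.066, -0.0, -0.0]
ft_force: [-0.5, -0.1, -2.2]
width: 0.0132
```

Run:
```python
from h import *
s,c=snap("wrist","w17");m=axes(s)
print(s["t"],s["position"],s["width"],s["ft_force"],to(s,[.529,-.245,.145]),np.arctan2(m[1,0],m[0,0]),m[:,2])
print(proj(c,[[.5821,-.2195,.05],[.5876,-.2559,.05],[.4763,-.2704,.05],[.471,-.2343,.05]]))
```

```text
18.9 [ 0.5308 -0.1621  0.2978] 0.013176388055635205 [-0.4519 -0.1222 -2.1993] [-0.0156  0.1026  0.1909] 0.13114325654938458 [-0.0006  0.0006 -1.    ]
[[378.0348 167.9041]
 [413.5157 167.2178]
 [405.4456 268.4792]
 [373.151  268.9198]]
```

View pics/w17.png

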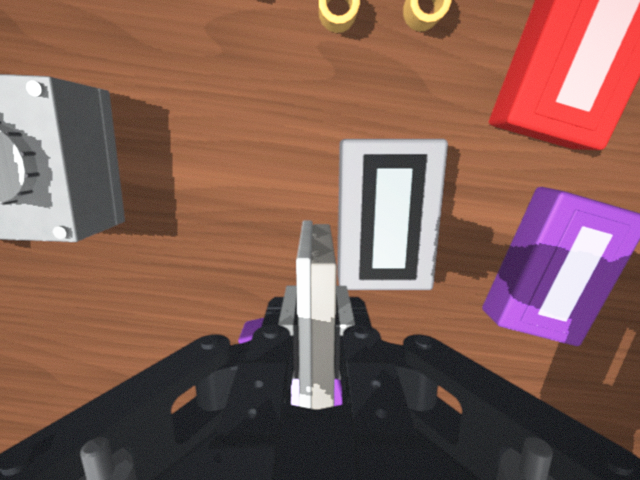

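The window is at pixels (374–413, 167–269), matching the prediction within a pixel or so. I'll go over it and down.

Request:
carry_out([
  {"linear": [-0.0052, 0.0342, 0], "rot": [0, 0, 0], "hand": 0},
  {"linear": [-0.0052, 0.0342, 0], "rot": [0, 0, 0], "hand": 0},
  {"linear": [-0.0052, 0.0342, 0], "rot": [0, 0, 0], "hand": 0},
  {"linear": [0, 0, 0.03], "rot": [0, 0, 0], "hand": 0},
  {"linear": [0, 0, 0.035], "rot": [0, 0, 0], "hand": 0},
  {"linear": [0, 0, 0.035], "rot": [0, 0, 0], "hand": 0},
  {"linear": [0, 0, 0.035], "rot": [0, 0, 0], "hand": 0},
  {"linear": [0, 0, 0.03], "rot": [0, 0, 0], "hand": 0},
  {"linear": [0, 0, 0.02], "rot": [0, 0, 0], "hand": 0},
  {"linear": [0, 0, 0], "rot": [0, 0, 0], "hand": 0},
])

```text
t: 19.95
position: [0.5281, -0.2443, 0.1478]
ee_rot: [0.998, 0.066, -0.002, -0.001]
ft_force: [-1.3, 1.4, -2.0]
width: 0.0132
```

Request:
carry_out([
  {"linear": [0, 0, 0], "rot": [0, 0, 0], "hand": 0},
  {"linear": [0, 0, 0], "rot": [0, 0, 0], "hand": 0},
  {"linear": [0, 0, 0], "rot": [0, 0, 0], "hand": 0},
  {"linear": [0, 0, 0], "rot": [0, 0, 0], "hand": 0},
])

```text
t: 20.35
position: [0.5297, -0.246, 0.151]
ee_rot: [0.998, 0.065, 0.001, 0.0]
ft_force: [0.6, 0.3, -1.5]
width: 0.0128
```

Run:
```python
from h import *
s,c=snap("wrist","w18");m=axes(s)
print(s["t"],s["position"],s["width"],s["ft_force"],s["dq"],to(s,[.529,-.245,.145]),np.arctan2(m[1,0],m[0,0]),m[:,2])
s,c=snap("scene","s18")
```

```text
20.35 [ 0.5297 -0.246   0.151 ] 0.012845281331840737 [ 0.6228  0.2583 -1.4897] [-0.0007  0.0047  0.0049  0.0009 -0.0009  0.0002] [-0.0007 -0.0014  0.0075] 0.1307059452537403 [ 0.0013 -0.0006 -1.    ]
```

View pics/w18.png

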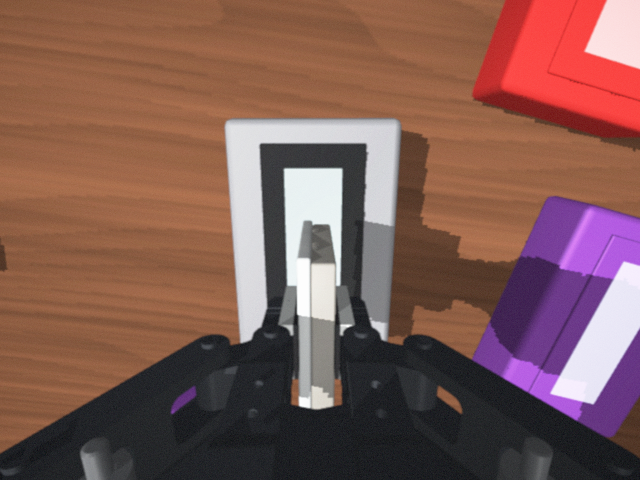

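View pics/s18.png

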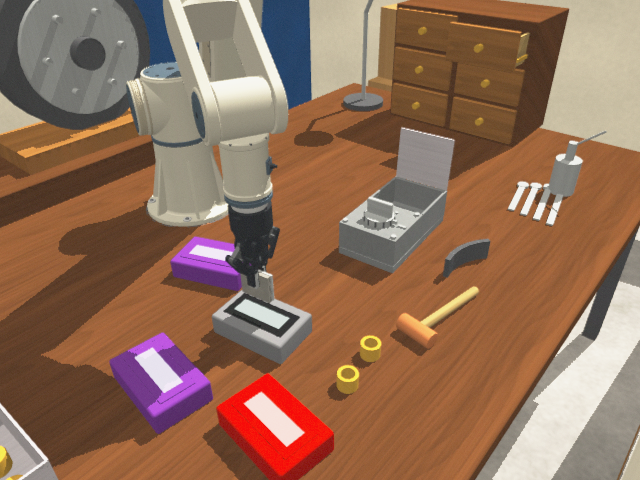

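The plate is held over the window, the flap is open, the collar is at the bar and the bystanders are unmoved. Handing in.

```bash
python3 -c "
from station import *
print(close_job())"
```

```text
the job is handed in; nothing more can be done
None
```

The task is carried out and handed in at about 20.4 s of the 72 s; the station gave no verdict.

**What I did**
- **Collar:** turned clockwise until it met its hard stop. The wrist moment rose to about 1 N m, and the picture showed the pointer at the bar.
- **Flap:** lifted by its rod to about 1.6 rad, estimated from the rod's position, and released. It stayed standing.
- **Plate:** it stood about 12 mm off the slot's middle along x. I gripped it where it was, drew it straight up and carried it to the grey reader.

**Last checks before handing in**
- **Plate position:** the gripper stood within about 2 mm of the window's centre as measured from the first top view. The plate's centre was about 77 mm above the glass.
- **Plate alignment:** the plate was upright, and its length was along the window to within about 0.01 rad.
- **Plate held and at rest:** the finger opening read 13 mm on the 14 mm plate, and joint speeds were below 0.005 rad/s.
- **Rest of the scene:** the last scene picture showed the flap open, the collar still locked, and the mallet, drum segment and bushings where they were.

**Disagreements seen**
- Camera views differed by 2 to 5 mm on the unit's position, so I went by the wrist camera for the grasps.
- The arm often stopped a few millimetres off its target. I corrected this where it mattered; at the end it stood 6 mm higher than aimed, well within the allowed range.

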